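# Turn up the radio without touching the tone ring

### The job

Turn up the volume of the table radio: turn the inner, bar-shaped knob of the pair of concentric knobs next to the round speaker grille clockwise until its pointer lines up with the raised metal rib on the panel. Do not turn the tone ring it stands on, leave the matching tuning knob beside the dial window as it is, and let go at the end.

Things in the scene. Friction and masses are not known exactly. Their poses are not given: they have to be found in the camera images.
- volume_knob (a joint): Volume knob angle, rad: 0 at the lower stop, grows clockwise seen from above, upper stop 5.24. At 2.62 the pointer lines up with the raised rib, a bright metal bar 15 x 4 x 3 mm lying radially on the black panel between the tone ring and the round speaker grille. Starts 0.7 to 1.4 rad short of it. Friction about 0.02 N m; stays where left.
- volume_grip (a point): On the volume knob's vertical axis, 10 mm below its top, 108.5 mm above the table; x points along the bar to its pointer end, z up. The knob: a grey upright bar, sides 12 mm apart, 37 mm long (17 behind the axis, 20 before; the last 7 mm is a nose 8 mm wide), white line on top, pinched from above. It stands on a hub 31 mm across, whose top is 20 mm below this point.
- tone_dot (a point): White dot on the flat top of the tone ring, the outer knob under the volume knob, 23.5 mm from the common axis; the dot must stay where it is. The ring is a ribbed grey disc 60 mm across, 14 mm high, on the panel; its top is 28.5 mm below volume_grip. Turning friction about 0.02 N m.
- tuning_tip (a point): Pointer end of the tuning knob, a bar knob on a ring just like the volume pair but beside the paper dial window, without a rib, its axis 170 mm from the volume axis; 20 mm from its own axis, 10 mm below its top. It must stay. The radio, which does not move: wooden case 200 x 340 mm, black top 66 mm above the table.

How it is judged:
By the outcome, as a careful person would: the job done as asked, in the order asked, and still so for the second after the job is handed in, with the robot touching nothing.
It also fails if it takes over 32 s, if anything falls off the work surface, if the arm or the gripper's body presses on something with over 40 N, if the wrist force passes 120 N, or if a joint passes its speed limit or range.

### The arm

A 6-joint arm with a two-finger parallel gripper is mounted at the origin on the work surface. World frame = base frame: x ahead of the robot, y to its left, z up, the work surface at z = 0. Lengths are in m, angles in degrees, forces in N, time in s.
With the tool pointing down it reaches from about 0.35 to 0.875 m from the base axis. Payload 4.2 kg.
Tool frame: the origin (TCP) lies midway between the tips of the shut fingers; the grasp point (between the pads) lies 19 mm behind it; z points along the fingers, y is the direction in which the jaws open and shut (so a half turn about z gives the same grasp; the last joint's range is limited). The gripper opens to 87 mm and grips with 3 to 60 N. Pads are 19 mm wide; open, the fingers measure 117 mm over their backs; the gripper's body (75 mm by 190 mm) begins 51 mm behind the grasp point.
Start: joints at [-62.074, 22.042, 0.453, 0, -68.411, -14.817], TCP at [0.142, -0.609, 0.223] pointing down, gripper open.
Joint ranges: [-179.83, 179.83], [-69.29, 118.12], [-61.27, 80.66], [-181.25, 117.63], [-171.15, -9.14], [-177.46, 177.46]. Speed limits (degrees/s): [159.86, 159.86, 180, 180, 180, 180].

### API

Orientations are given as a 3x3 rotation matrix whose columns are the frame's x, y, z axes.
In Python, from station import sense, capture, finish_job gives the robot as it stands. The module is installed in compiled form; this text tells all that it offers.
- The arm moves only by the shell command python3 -m jog 'ROWS' [OPENING]. ROWS is JSON, a list of rows, each a list of 6 numbers: the shift along the tool's x, y, z in cm, then the turn, a rotation vector about the tool's x, y, z in degrees. In form: [[dx, dy, dz, wx, wy, wz], ...]. A call has exactly 5 rows; each row shifts and turns the commanded pose from where the row before left it, along the tool's axes as they then stand; what a row does not reach is not made up. A row lasts 1/12 s, in which the tool goes at most 41.7 mm and 7.16 degrees, less where a joint would pass 70% of its speed; a pose out of reach is approached as far as the arm can. A call is refused whole if a number of a shift passes 4.17 or a number of a turn 7.16, either way. A call with a gripper value outside its range is refused whole. OPENING is the finger opening in cm, from 0 to 8.7, set as the call begins (- or left out, the last holds). The fingers move at their own pace and stop on an object; the grip force is fixed at half the most. Time passes only in rows, so rows that do not move let the fingers close, or fill a call up. It gives the time, the measured TCP pose, the force and the opening at its end, in the units of the state.
- sense(): the state, without advancing time (a new reading comes with each control period).
- capture(name): name is "side" or "top"; returns a dict with "frame" (420x560x3 uint8, red, green, blue), "fx", "fy", "cx", "cy" (pixels), "world_to_cam" (4x4, takes a point from world to camera coordinates). Camera axes: x right, y up, looking along -z (the intrinsics and any distortion apply to the point x, -y, -z); pixel columns grow to the right and rows downward; lengths in m; the calibration is good to about 2 mm. A picture is of the moment at which its call begins. There is no depth.
- finish_job(): hands the job in, once; it reports no verdict.
The state is a dict: "time_s": time; "joints": joint angles; "joint_velocities": joint speeds; "effort": joint torques, N m; "tcp_pos": TCP position; "ee_rot": TCP orientation; "wrist_force": force on the tool from outside, world axes, zero at the start; "moment": the same for the moment, N m; "gripper_width": opening from 0.0 (shut) to 1.0 (fully open).
Only numpy, scipy, OpenCV 4.12 (cv2) and the standard library are available. Lean on these libraries where they do the work, as an engineer would, in place of code of your own. Each camera call takes 0.05 s, during which the arm holds its last target.

## Working session

There is one attempt and no reset: what is moved stays moved. The work goes in short steps, Python scripts to look and compute and a shell command to move; the robot and the scene stay as the last step left them, time stands still between calls to the robot, and variables do not carry over. Pictures are saved under pics/ and viewed, and the job is handed in when it is done.

```bash
mkdir -p pics; cat > h.py <<'E'
import numpy as np, cv2
from station import sense, capture
def cap(n,f):
    c=capture(n); np.savez(f'pics/{f}.npz',**c); cv2.imwrite(f'pics/{f}.png',c['frame'][:,:,::-1]); return c
def load(f): return dict(np.load(f'pics/{f}.npz',allow_pickle=True))
def proj(c,P):
    P=np.atleast_2d(P); q=(c['world_to_cam']@np.c_[P,np.ones(len(P))].T).T[:,:3]
    return np.c_[c['fx']*q[:,0]/-q[:,2]+c['cx'], c['fy']*-q[:,1]/-q[:,2]+c['cy']]
def ray(c,uv,z):
    uv=np.atleast_2d(uv).astype(float); d=np.c_[(uv[:,0]-c['cx'])/c['fx'],-(uv[:,1]-c['cy'])/c['fy'],-np.ones(len(uv))]
    R=c['world_to_cam'][:3,:3]; t=c['world_to_cam'][:3,3]; o=-R.T@t; d=d@R
    s=(z-o[2])/d[:,2]; return o+d*s[:,None]
def crop(f,u0,v0,u1,v1,k,out):
    im=cv2.imread(f'pics/{f}.png')[v0:v1,u0:u1]; cv2.imwrite(f'pics/{out}.png',cv2.resize(im,None,fx=k,fy=k,interpolation=cv2.INTER_CUBIC))
E
python3 - <<'E'
from h import *
for n in('top','side'):
    c=cap(n,n+'0'); print(c.keys(),c['fx'],c['cx'],c['cy'],c['world_to_cam'])
print(sense())
E
```

```text
dict_keys(['frame', 'fx', 'fy', 'cx', 'cy', 'world_to_cam']) 434.40049023604524 281.9471308141918 215.69155556693354 [[ 0.00417819 -0.9999773  -0.00528689  0.01102955]
 [ 0.99750522  0.00379517  0.0704907  -0.55003264]
 [-0.07046904 -0.00556822  0.99749843 -0.73503234]
 [ 0.          0.          0.          1.        ]]
dict_keys(['frame', 'fx', 'fy', 'cx', 'cy', 'world_to_cam']) 391.67780087025164 278.30163918148537 211.86462433099715 [[ 0.99217151 -0.12459137  0.00852545 -0.53756973]
 [ 0.05826839  0.52223342  0.85080964 -0.16328871]
 [-0.11045582 -0.84365232  0.52540486 -0.6305982 ]
 [ 0.          0.          0.          1.        ]]
{'time_s': 0.1, 'joints': array([-6.20741157e+01,  2.20859620e+01,  3.89487016e-01, -2.36918295e-02,
       -6.84108421e+01, -1.48176075e+01]), 'joint_velocities': array([ 0.12255529, -0.03336947,  0.17689929,  0.06944626,  0.03213211,
       -0.04352235]), 'effort': array([-5.50342372e-05, -3.91689062e+01,  1.87935555e+01,  4.23192143e+00,
        1.34691037e-02, -6.94691153e-05]), 'tcp_pos': array([ 0.14165183, -0.6082032 ,  0.22159017]), 'ee_rot': array([[-9.73977763e-01, -2.26642954e-01, -5.37463479e-04],
       [-2.26643565e-01,  9.73976040e-01,  1.83497031e-03],
       [ 1.07593461e-04,  1.90903291e-03, -9.99998172e-01]]), 'wrist_force': array([ 0.39295788, -0.43060651,  0.14431121]), 'moment': array([-0.00642403,  0.00610036,  0.06183892]), 'gripper_width': 1.0024934493262985}
```

View pics/top0.png

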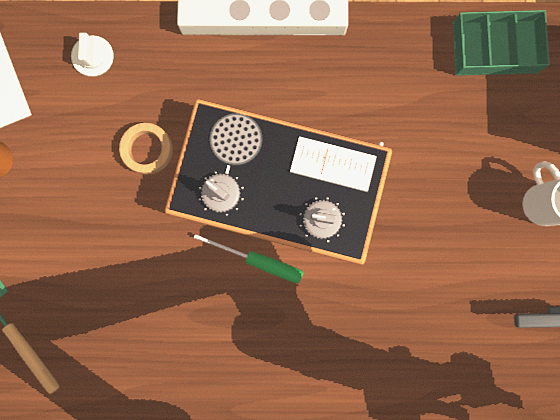

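View pics/side0.png

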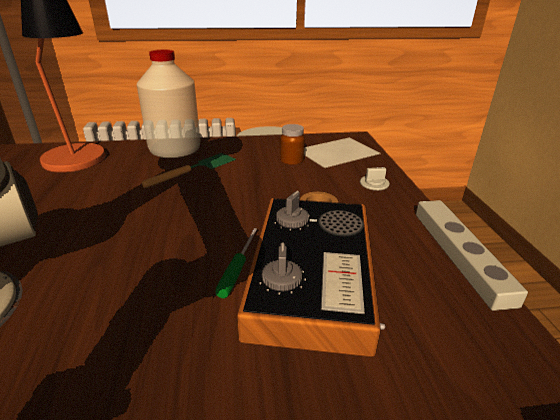

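The top view shows the speaker grille at about (236,139), the volume pair at (220,192) with the rib at (228,170), and the tuning pair at (323,218). I'll zoom in.

```bash
python3 - <<'E'
from h import *
crop('top0',180,150,270,220,8,'z1'); crop('side0',260,180,330,240,10,'z2')
E
```

```text
(no output)
```

View pics/z1.png

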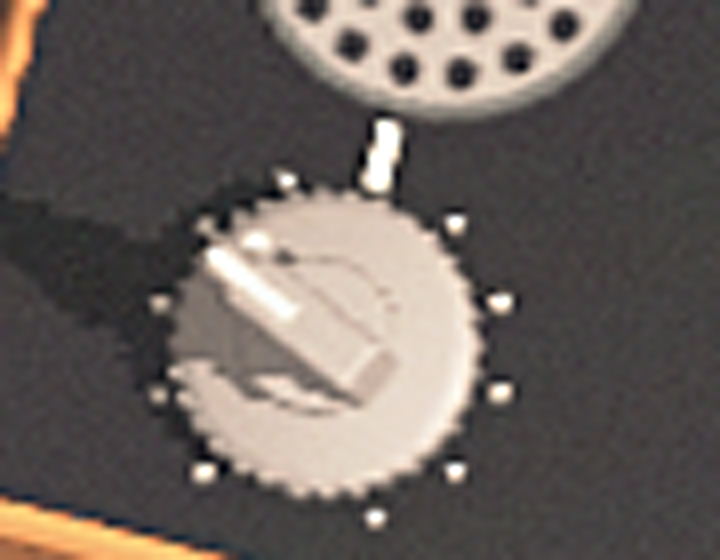

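View pics/z2.png

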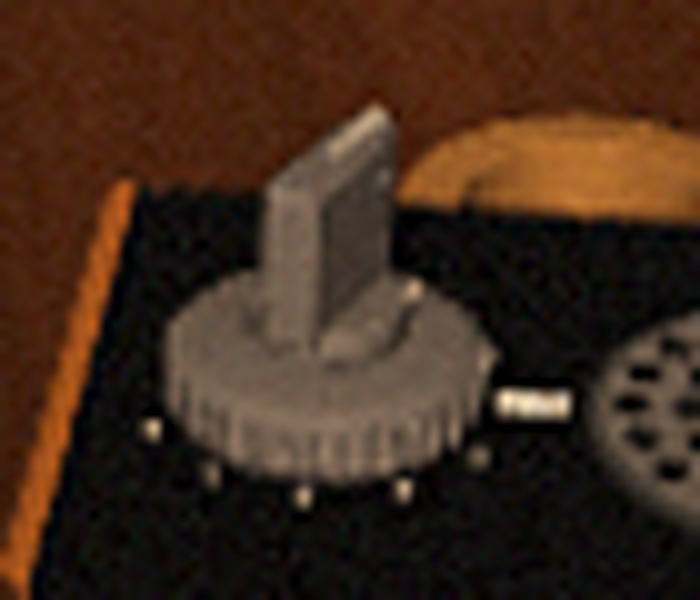

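```bash
cat >> h.py <<'E'
def bar(ax,th,ztop=0.1185):
    x,y=ax; o=np.array([[-17,-6],[-17,6],[13,6],[13,4],[20,4],[20,-4],[13,-4],[13,-6]])/1000
    R=np.array([[np.cos(th),-np.sin(th)],[np.sin(th),np.cos(th)]])
    return np.c_[o@R.T+[x,y],np.full(8,ztop)]
def overlay(f,box,k,out,ax,th):
    c=load(f); u0,v0,u1,v1=box
    crop(f,*box,k,out); im=cv2.imread(f'pics/{out}.png')
    def dr(P,col):
        q=((proj(c,P)-[u0,v0]+.5)*k-.5)
        cv2.polylines(im,[np.round(q).astype(int)],True,col,1)
    dr(bar(ax,th),(0,255,0)); a=np.linspace(0,2*np.pi,60)
    dr(np.c_[ax[0]+.03*np.cos(a),ax[1]+.03*np.sin(a),0*a+.08],(255,0,0))
    cv2.imwrite(f'pics/{out}.png',im)
E
python3 - <<'E'
from h import *
from scipy.optimize import least_squares
c=load('top0')
d=np.array([(287,181),(205,224),(160,303),(158,395),(204,472),(376,517),(456,471),(502,391),(500,303),(456,224)])
f=lambda d:(d+.5)/8-.5+[180,150]
P=ray(c,f(d),.066)[:,:2]
r=least_squares(lambda p:np.hypot(*(P-p[:2]).T)-p[2],[P[:,0].mean(),P[:,1].mean(),.035]).x
print('dots',r,np.degrees(np.arctan2(P[:,1]-r[1],P[:,0]-r[0])))
rib=ray(c,f(np.array([(388,122),(376,190)])),.069)[:,:2]
print('rib',rib,np.degrees(np.arctan2(*(rib-r[:2]).T[::-1])))
wl=ray(c,f(np.array([(218,257),(288,310)])),.1185)[:,:2]
print('line',wl,np.degrees(np.arctan2(*(wl[0]-wl[1])[::-1])),np.degrees(np.arctan2(*(wl-r[:2]).T[::-1])))
dot=ray(c,f(np.array([257,240])),.08)[0,:2];print('tone',dot,np.hypot(*(dot-r[:2])))
th=np.arctan2(*(wl[0]-wl[1])[::-1])
overlay('top0',(180,150,270,220),8,'z1o',r[:2],th)
overlay('side0',(260,180,330,240),10,'z2o',r[:2],th)
E
```

```text
dots [0.58338606 0.11320852 0.03614372] [  15.05768668   45.47811194   75.24037985  105.53806479  135.1773043
 -164.01002342 -133.86649377 -103.77424173  -74.78397059  -44.77687509]
rib [[0.62964656 0.10151035]
 [0.61559246 0.10378262]] [-14.19122721 -16.3132607 ]
line [[0.59429816 0.12694258]
 [0.58421787 0.11349776]] 53.13917650904853 [51.53186455 19.1735829 ]
tone [0.6035116  0.12610004] 0.023900392870519475
```

View pics/z1o.png

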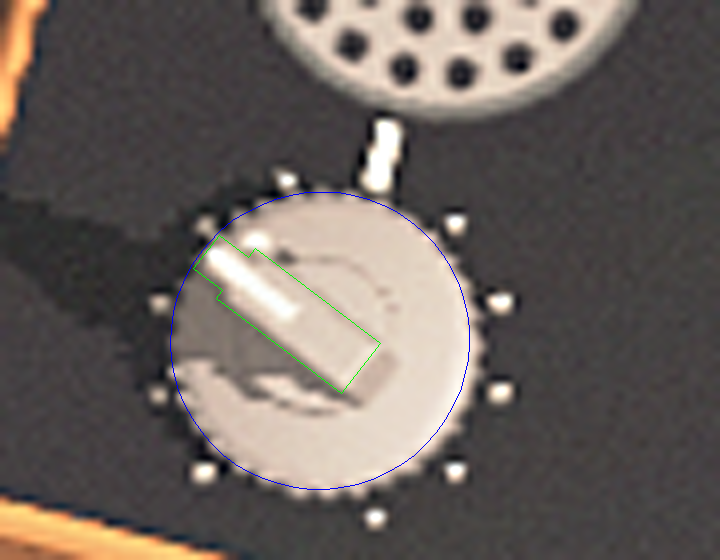

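View pics/z2o.png

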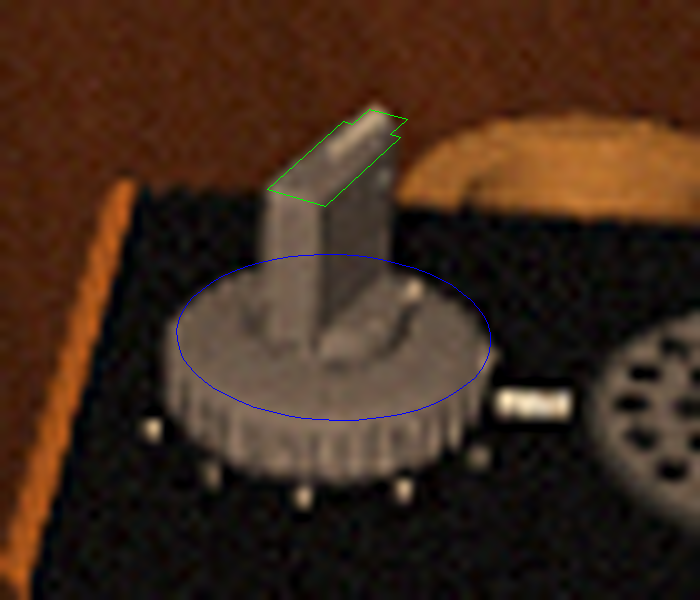

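```bash
python3 - <<'E'
from h import *
c=load('side0'); print('sidecam',-c['world_to_cam'][:3,:3].T@c['world_to_cam'][:3,3]); print('bottle',ray(c,[172,152],0))
c=load('top0'); print(ray(c,[[540,320],[545,205],[265,265],[0,160]],0))
E
python3 -m jog '[[-1.5,1.5,0,0,0,0],[-2.4,2.4,0,0,0,0],[-2.4,2.4,0,0,0,0],[-2.4,2.4,0,0,0,0],[-2.4,2.4,0,0,0,0]]' 5
```

```text
sidecam [ 0.4732227  -0.51370736  0.47483   ]
bottle [[2.94224692e-01 6.29292661e-01 5.55111512e-17]]
[[ 0.37044085 -0.43813199  0.        ]
 [ 0.57220627 -0.45457649  0.        ]
 [ 0.46385655  0.04292874  0.        ]
 [ 0.65015203  0.52245448  0.        ]]
time_s: 0.52
tcp_pos: [0.2249, -0.4738, 0.2219]
ee_rot: [[-0.974, -0.226, -0.001], [-0.226, 0.974, 0.001], [0.0, 0.001, -1.0]]
wrist_force: [1.3, -1.2, 1.0]
gripper_width: 0.709
```

```bash
python3 -m jog '[[-2.4,2.5,0,0,0,0],[-2.4,2.5,0,0,0,0],[-2.4,2.5,0,0,0,0],[-2.4,2.5,0,0,0,0],[-2.4,2.5,0,0,0,0]]'
python3 -m jog '[[-2.4,2.4,0,0,0,0],[-2.4,2.4,0,0,0,0],[-2.4,2.5,0,0,0,0],[-2.4,2.5,0,0,0,0],[-2.4,2.4,0,0,0,0]]'
python3 -m jog '[[-2.4,2.4,0,0,0,0],[-2.4,2.5,0,0,0,0],[-2.4,2.5,0,0,0,0],[-2.4,2.4,0,0,0,0],[-2.4,2.4,0,0,0,0]]'
```

```text
time_s: 0.93
tcp_pos: [0.3135, -0.3247, 0.2223]
ee_rot: [[-0.974, -0.227, -0.0], [-0.227, 0.974, 0.0], [0.0, 0.0, -1.0]]
wrist_force: [0.7, -0.0, 0.7]
gripper_width: 0.583
time_s: 1.35
tcp_pos: [0.4026, -0.1786, 0.2225]
ee_rot: [[-0.974, -0.227, -0.0], [-0.227, 0.974, 0.0], [0.0, 0.0, -1.0]]
wrist_force: [0.7, -1.1, 0.3]
gripper_width: 0.577
time_s: 1.77
tcp_pos: [0.4919, -0.0327, 0.2223]
ee_rot: [[-0.974, -0.227, -0.001], [-0.227, 0.974, 0.0], [0.001, 0.0, -1.0]]
wrist_force: [-0.6, 0.0, -0.4]
gripper_width: 0.572
```

```bash
python3 -m jog '[[-2.9,2.9,0,0,0,0],[-2.9,2.9,0,0,0,0],[-2.9,2.9,0,0,0,0],[-2.4,2.4,0,0,0,0],[-1.1,1.1,0,0,0,0]]'
python3 -m jog '[[0,0,1,0,0,-7],[0,0,2,0,0,-7],[0,0,2,0,0,-7],[0,0,2,0,0,-7],[0,0,0.6,0,0,-7]]'
python3 -m jog '[[0,0,0,0,0,-5],[0,0,0,0,0,0],[0,0,0,0,0,0],[0,0,0,0,0,0],[0,0,0,0,0,0]]'
python3 - <<'E'
from h import *
for n in('top','side'): cap(n,n+'1')
crop('top1',130,100,330,250,4,'z3'); crop('side1',230,150,350,250,6,'z4')
E
```

```text
time_s: 2.18
tcp_pos: [0.5844, 0.1156, 0.2214]
ee_rot: [[-0.973, -0.229, -0.0], [-0.229, 0.973, 0.0], [0.0, 0.0, -1.0]]
wrist_force: [0.9, -0.1, -0.1]
gripper_width: 0.578
time_s: 2.6
tcp_pos: [0.5805, 0.1115, 0.1425]
ee_rot: [[-0.664, -0.748, -0.007], [-0.748, 0.664, -0.002], [0.006, 0.004, -1.0]]
wrist_force: [-0.8, -0.2, -0.2]
gripper_width: 0.575
time_s: 3.02
tcp_pos: [0.5829, 0.1122, 0.1469]
ee_rot: [[-0.601, -0.799, 0.001], [-0.799, 0.601, 0.0], [-0.001, -0.0, -1.0]]
wrist_force: [0.5, 0.6, -0.7]
gripper_width: 0.576
```

View pics/z3.png

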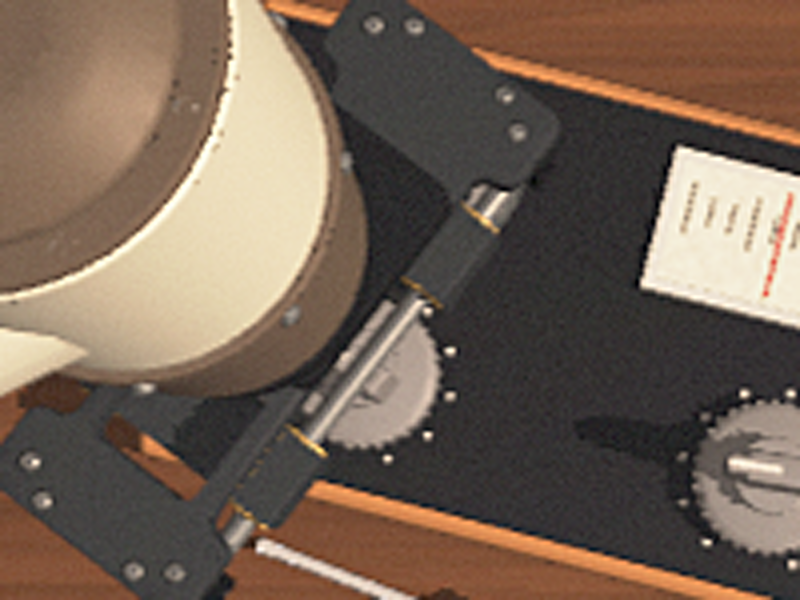

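View pics/z4.png

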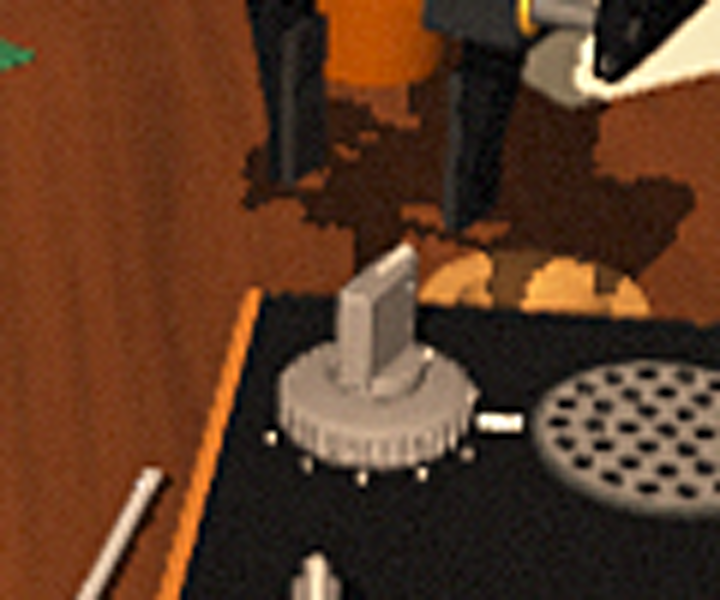

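```bash
python3 -m jog '[[0,0,0.8,0,0,0],[0,0,1.6,0,0,0],[0,0,1.6,0,0,0],[0,0,0.8,0,0,0],[0,0,0.3,0,0,0]]'
python3 -m jog '[[0,0,0,0,0,0],[0,0,0,0,0,0],[0,0,0,0,0,0],[0,0,0,0,0,0],[0,0,0,0,0,0]]'
python3 - <<'E'
from h import *
cap('side','side2')
crop('side2',230,150,350,250,6,'z5')
E
```

```text
time_s: 3.53
tcp_pos: [0.5817, 0.1117, 0.0936]
ee_rot: [[-0.601, -0.799, -0.003], [-0.799, 0.601, -0.001], [0.003, 0.002, -1.0]]
wrist_force: [-0.0, -0.4, -0.6]
gripper_width: 0.58
time_s: 3.95
tcp_pos: [0.5832, 0.1123, 0.0963]
ee_rot: [[-0.6, -0.8, 0.001], [-0.8, 0.6, 0.001], [-0.001, -0.001, -1.0]]
wrist_force: [0.7, -0.2, -0.8]
gripper_width: 0.577
```

View pics/z5.png

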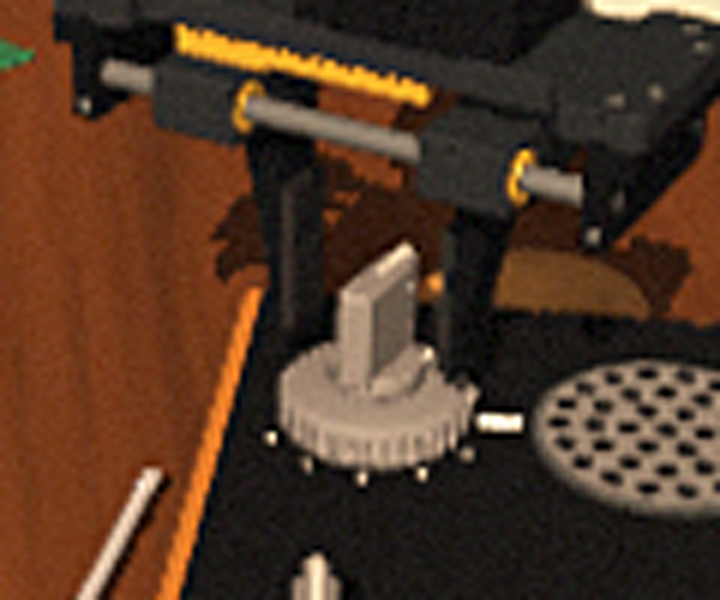

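```bash
python3 - <<'E'
from h import *
c=load('side2'); s=sense(); p=s['tcp_pos']; y=s['ee_rot'][:,1]; x=s['ee_rot'][:,0]
f=lambda P:(proj(c,P)-[230,150]+.5)*6-.5
print(f([p, p+y*.025,p-y*.025,[.5834,.1132,.1185]]).round())
E
```

```text
[[381. 338.]
 [311. 318.]
 [452. 359.]
 [383. 275.]]
```

```bash
python3 -m jog '[[0,0,0,0,0,0],[0,0,0,0,0,0],[0,0,0,0,0,0],[0,0,0,0,0,0],[0,0,0,0,0,0]]' 0.6
python3 -m jog '[[0,0,0,0,0,0],[0,0,0,0,0,0],[0,0,0,0,0,0],[0,0,0,0,0,0],[0,0,0,0,0,0]]'
python3 - <<'E'
from h import *
cap('side','side3')
crop('side3',230,150,350,250,6,'z6');print(sense()['moment'])
E
```

```text
time_s: 4.42
tcp_pos: [0.5828, 0.1121, 0.0956]
ee_rot: [[-0.6, -0.8, -0.0], [-0.8, 0.6, -0.0], [0.0, 0.0, -1.0]]
wrist_force: [0.4, 0.3, 1.1]
gripper_width: 0.281
time_s: 4.83
tcp_pos: [0.5826, 0.1122, 0.0955]
ee_rot: [[-0.6, -0.8, -0.0], [-0.8, 0.6, 0.0], [0.0, 0.0, -1.0]]
wrist_force: [-1.2, 1.5, 0.7]
gripper_width: 0.137
[ 0.38478574  0.40828624 -0.02896688]
```

View pics/z6.png

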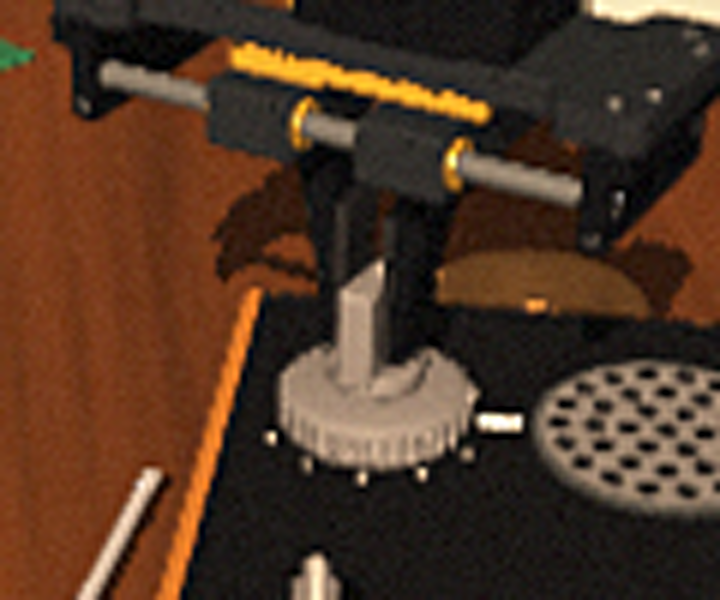

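```bash
python3 -m jog '[[0,0,0,0,0,2],[0,0,0,0,0,5],[0,0,0,0,0,6],[0,0,0,0,0,6],[0,0,0,0,0,6]]'
python3 -m jog '[[0,0,0,0,0,6],[0,0,0,0,0,6],[0,0,0,0,0,6],[0,0,0,0,0,6],[0,0,0,0,0,6]]'
python3 -m jog '[[0,0,0,0,0,6],[0,0,0,0,0,4],[0,0,0,0,0,2],[0,0,0,0,0,1],[0,0,0,0,0,0]]'
python3 -m jog '[[0,0,0,0,0,0],[0,0,0,0,0,0],[0,0,0,0,0,0],[0,0,0,0,0,0],[0,0,0,0,0,0]]'
python3 - <<'E'
from h import *
cap('side','side4')
crop('side4',230,150,350,250,6,'z7');s=sense();print(s['moment'],np.degrees(np.arctan2(*s['ee_rot'][[1,0],1])),s['joints'])
E
```

```text
time_s: 5.3
tcp_pos: [0.5824, 0.1125, 0.0955]
ee_rot: [[-0.884, -0.467, -0.001], [-0.467, 0.884, 0.0], [0.0, 0.001, -1.0]]
wrist_force: [-1.9, 1.6, 1.2]
gripper_width: 0.136
time_s: 5.72
tcp_pos: [0.5823, 0.1128, 0.0955]
ee_rot: [[-0.999, 0.038, -0.001], [0.038, 0.999, 0.001], [0.001, 0.001, -1.0]]
wrist_force: [-2.0, 3.7, 1.9]
gripper_width: 0.13
time_s: 6.13
tcp_pos: [0.5824, 0.113, 0.0955]
ee_rot: [[-0.966, 0.257, -0.0], [0.257, 0.966, 0.001], [0.001, 0.001, -1.0]]
wrist_force: [-3.2, 3.6, 2.1]
gripper_width: 0.137
time_s: 6.55
tcp_pos: [0.5824, 0.113, 0.0955]
ee_rot: [[-0.966, 0.257, -0.0], [0.257, 0.966, 0.001], [0.001, 0.001, -1.0]]
wrist_force: [-3.6, 4.5, 1.5]
gripper_width: 0.136
[1.35544583 0.92745029 0.00317555] 75.13030602897213 [ 2.65679749e+01  2.57305623e+01 -1.35927315e+01 -8.95800117e-02
 -5.06697436e+01 -1.31380878e+02]
```

View pics/z7.png

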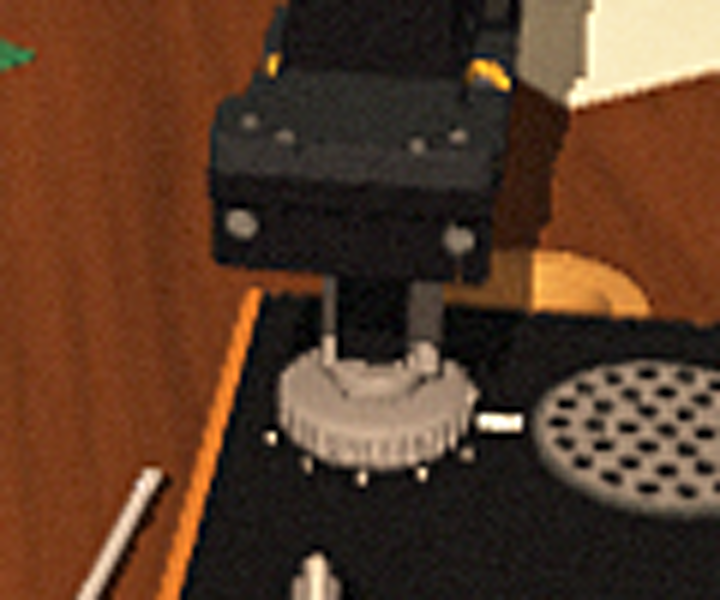

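```bash
python3 -m jog '[[0,0,0,0,0,0],[0,0,0,0,0,0],[0,0,0,0,0,0],[0,0,0,0,0,0],[0,0,0,0,0,0]]' 5
python3 -m jog '[[0,0,0,0,0,0],[0,0,-0.5,0,0,0],[0,0,-1.5,0,0,0],[0,0,-3,0,0,0],[0,0,-3,0,0,0]]'
python3 -m jog '[[0,0,-2,0,0,0],[-0.5,-1.9,-1,0,0,0],[-0.9,-3.5,0,0,0,0],[-0.9,-3.5,0,0,0,0],[-0.9,-3.5,0,0,0,0]]'
python3 -m jog '[[-0.9,-3.5,0,0,0,0],[-0.9,-3.5,0,0,0,0],[-0.9,-3.5,0,0,0,0],[-0.9,-3.5,0,0,0,0],[-0.5,-1.5,0,0,0,0]]'
python3 - <<'E'
from h import *
cap('side','side5');cap('top','top5')
crop('side5',230,150,350,250,6,'z8');crop('top5',180,150,270,220,8,'z9')
E
```

```text
time_s: 7.02
tcp_pos: [0.5829, 0.1118, 0.0955]
ee_rot: [[-0.966, 0.257, 0.0], [0.257, 0.966, -0.0], [-0.0, -0.0, -1.0]]
wrist_force: [0.2, -0.2, -0.0]
gripper_width: 0.433
time_s: 7.43
tcp_pos: [0.5821, 0.1117, 0.1758]
ee_rot: [[-0.966, 0.257, -0.003], [0.257, 0.966, -0.001], [0.002, -0.002, -1.0]]
wrist_force: [0.9, 1.0, -0.1]
gripper_width: 0.575
time_s: 7.85
tcp_pos: [0.5817, -0.0169, 0.2065]
ee_rot: [[-0.967, 0.256, 0.001], [0.256, 0.967, 0.0], [-0.001, 0.001, -1.0]]
wrist_force: [0.1, 1.0, -0.2]
gripper_width: 0.576
time_s: 8.27
tcp_pos: [0.581, -0.18, 0.206]
ee_rot: [[-0.966, 0.26, 0.0], [0.26, 0.966, -0.001], [-0.0, -0.001, -1.0]]
wrist_force: [-0.6, 1.2, -0.4]
gripper_width: 0.58
```

View pics/top5.png

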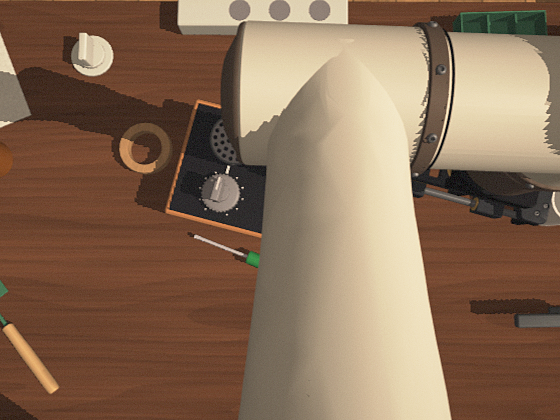

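View pics/z8.png

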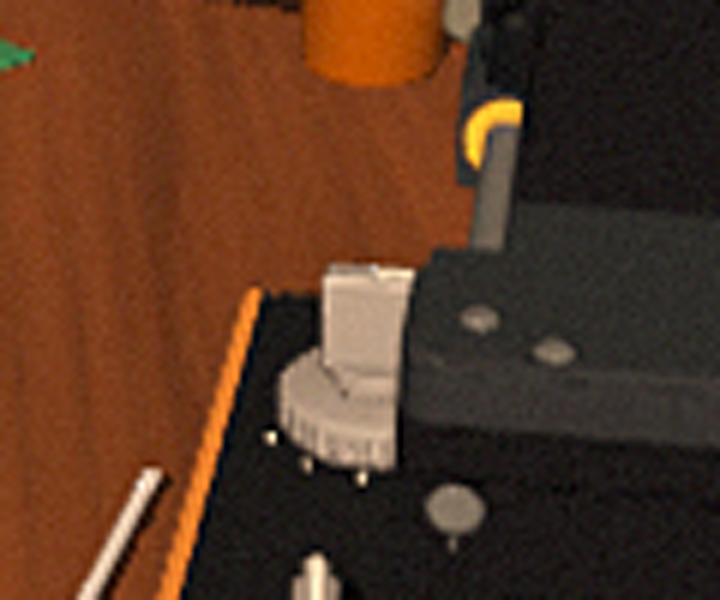

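View pics/z9.png

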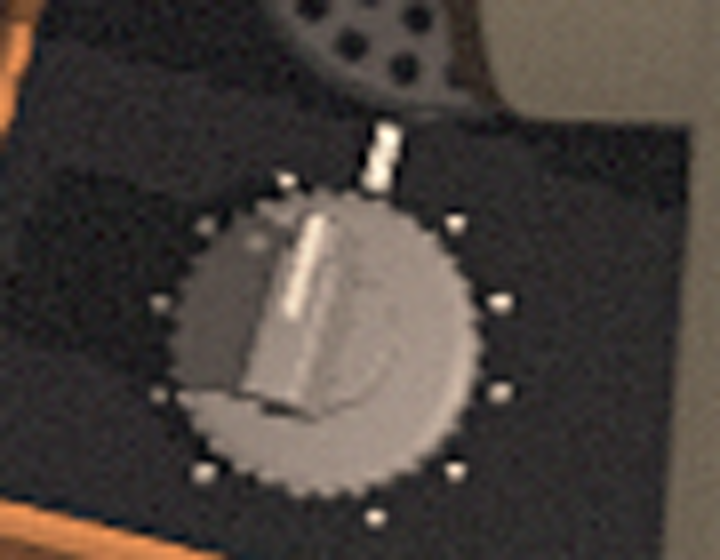

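```bash
python3 - <<'E'
from h import *
c=load('top5')
f=lambda d:(np.array(d)+.5)/8-.5+[180,150]
ax=np.array([.5834,.1132])
g=cv2.imread('pics/z9.png',0)
def pca(box,thr,z):
    u0,v0,u1,v1=box; yy,xx=np.nonzero(g[v0:v1,u0:u1]>thr); P=ray(c,f(np.c_[xx+u0,yy+v0]),z)[:,:2]
    m=P.mean(0); w,V=np.linalg.eigh(np.cov((P-m).T)); d=V[:,1]*np.sign(V[0,1]); s=P@d
    return m,np.degrees(np.arctan2(d[1],d[0])),np.ptp(s)
for t in(180,195,210): print(t,'line',pca((275,205,330,325),t,.1185))
for t in(150,200):
    m,a,l=pca((350,110,415,205),t,.069); print('rib',m,a,l,np.degrees(np.arctan2(*(m-ax)[::-1])))
for th in(-15,): overlay('top5',(180,150,270,220),8,'z10',ax,np.radians(th))
E
```

```text
180 line (array([0.59267527, 0.11058275]), np.float64(-15.793174970546985), np.float64(0.02001907963009164))
195 line (array([0.59281203, 0.11060271]), np.float64(-15.554363531056422), np.float64(0.01931537490376256))
210 line (array([0.59312802, 0.11055214]), np.float64(-15.413676757025163), np.float64(0.018501367237411692))
rib [0.62232868 0.10260179] -13.798677442866419 0.013187949409293465 -15.229490799296256
rib [0.62248915 0.10255393] -13.28436769499149 0.011890049363697308 -15.235188847502387
```

View pics/z10.png

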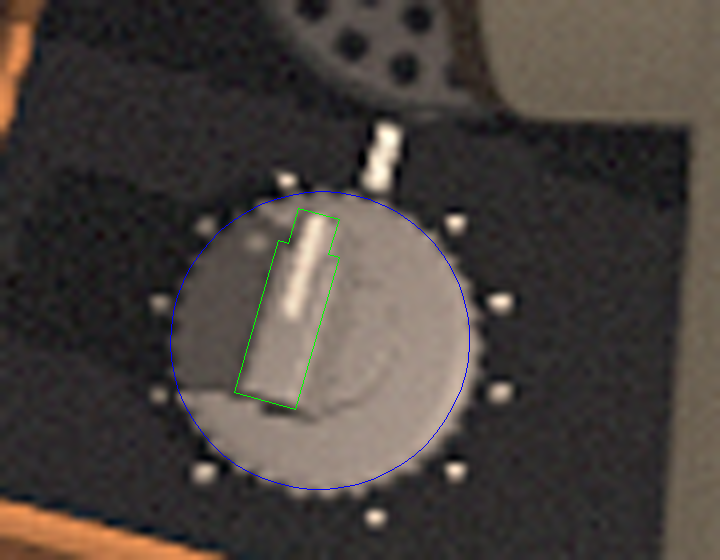

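The tone dot is still at (257,240) in the crop. The bar's white line sits at about -15.5° and the rib at about -15.2°. I'll clear the view to check the tuning knob too.

```bash
python3 -m jog '[[-0.2,-2,0,0,0,0],[-0.3,-3.3,0,0,0,0],[-0.3,-3.5,0,0,0,0],[-0.3,-3.5,0,0,0,0],[-0.3,-3.5,0,0,0,0]]'
python3 -m jog '[[1,-3.5,0,0,0,0],[1,-3.5,0,0,0,0],[1,-3.5,0,0,0,0],[1,-3,0,0,0,0],[0.5,-1.5,0,0,0,0]]'
python3 - <<'E'
from h import *
cap('side','side6');cap('top','top6')
a=cv2.imread('pics/top0.png');b=cv2.imread('pics/top6.png');k=lambda i:cv2.resize(i[150:250,180:350],None,fx=4,fy=4,interpolation=cv2.INTER_CUBIC)[:290 if 0 else 400]
cv2.imwrite('pics/cmp.png',cv2.resize(np.vstack([k(a),k(b)]),(510,600)))
crop('side6',230,150,350,290,4,'z11')
E
```

```text
time_s: 8.78
tcp_pos: [0.5546, -0.3327, 0.2061]
ee_rot: [[-0.967, 0.255, 0.0], [0.255, 0.967, -0.0], [-0.0, 0.0, -1.0]]
wrist_force: [1.0, 0.4, 0.3]
gripper_width: 0.573
time_s: 9.2
tcp_pos: [0.4709, -0.4677, 0.2057]
ee_rot: [[-0.966, 0.259, -0.0], [0.259, 0.966, -0.0], [0.0, -0.0, -1.0]]
wrist_force: [0.2, 0.6, -1.2]
gripper_width: 0.577
```

View pics/cmp.png

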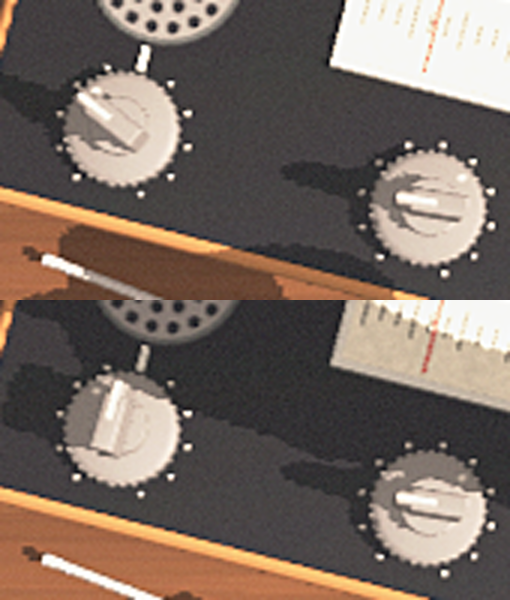

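View pics/z11.png

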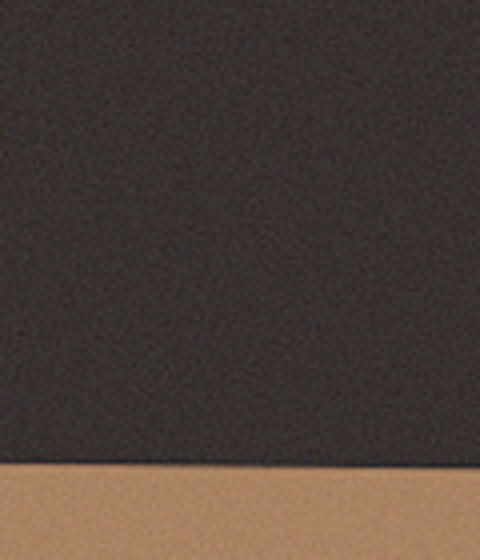

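The top view shows the tuning knob unchanged and the volume bar pointing at the rib. The side camera is blocked by the arm. I'll measure the angle once more in this light, then hand in.

```bash
python3 - <<'E'
from h import *
c=load('top6'); crop('top6',180,150,270,220,8,'z12')
g=cv2.imread('pics/z12.png',0); ax=np.array([.5834,.1132])
for t in(225,235,245):
    yy,xx=np.nonzero(g[205:325,275:330]>t); P=ray(c,(np.c_[xx+275,yy+205]+.5)/8-.5+[180,150],.1185)[:,:2]
    m=P.mean(0);w,V=np.linalg.eigh(np.cov((P-m).T)); d=V[:,1]*np.sign(V[0,1]); print(np.degrees(np.arctan2(d[1],d[0])),len(P))
overlay('top6',(180,150,270,220),8,'z12',ax,np.radians(-15))
E
```

```text
-11.537692376638988 2955
-17.023828785653333 2114
-15.748013771991083 1506
```

View pics/z12.png

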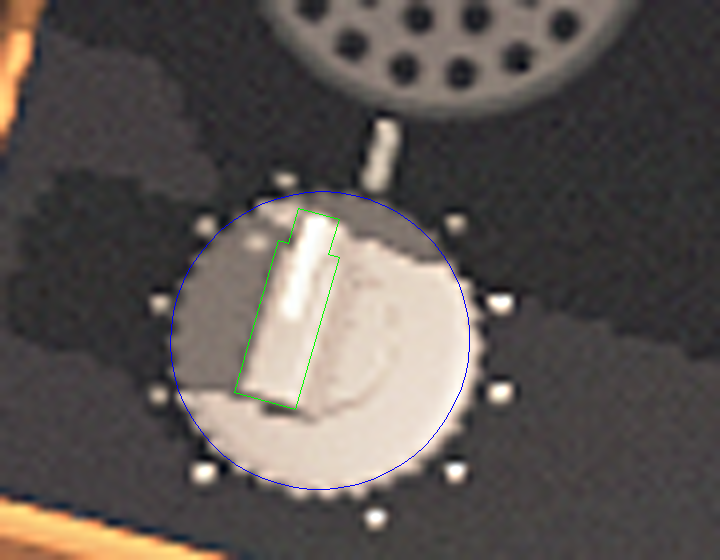

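```bash
python3 -c "
from station import finish_job
print(finish_job())"
```

```text
the job is handed in; nothing more can be done
None
```

The volume knob now points at the raised rib, and I've handed the job in at about 9.3 s. I gripped the bar (opening about 12 mm), turned it 68° clockwise, let go and moved the arm well clear.

- **Alignment:** in the last clean measurement, the white line sat at about -15.5° and the rib at about -15.2°, so they match to about 1°. A repeat in stronger light was less steady, between -11.5° and -17° depending on brightness threshold. The knob outline drawn at -15° still fitted that picture.
- **Less certain reading:** the rib's own long edge measured about -13.5°, but it is only about 2 pixels wide. I relied on its centre and the surrounding dot scale, which gave about -14.5° to -15.2°.
- **Tone ring and tuning knob:** the tone dot is at the same pixel as before, and the tuning knob looks unchanged between the before and after top views.
- **Not checked:** the arm blocked the side camera at the end, so the final check is from the top view only.

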